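Spring check of a tilt mount

ROBOT

A 6-joint arm with a two-finger parallel gripper is mounted at the origin on the work surface. World frame = base frame: x ahead of the robot, y to its left, z up, the work surface at z = 0. Lengths are in mm, angles in rad, forces in N, time in s.
With the tool pointing down it reaches from about 425 to 925 mm from the base axis. Payload 12.5 kg.
Tool frame: the origin (TCP) lies at the centre of the arm's flange, where the gripper is bolted on; the fingertips stand 173 mm ahead of it and the grasp point (between the pads) lies 155 mm ahead of it; z points along the fingers, x is the direction in which the jaws open and shut, and the axes are right-handed (so a half turn about z gives the same grasp; the last joint's range is limited). The gripper opens to 85 mm and grips with 20 to 120 N. Pads are 22 mm wide; open, the fingers measure 114 mm over their backs; the gripper's body (76 mm by 85 mm) begins 54 mm behind the grasp point. The pads swing forward as they close: fully open they stand 13 mm farther back than shut.
Start: joints at [1.043, 0.491, 1.559, -0, 1.092, -0.106], TCP at [255.854, 570.231, 404.727] pointing down, gripper open.
Joint ranges: [-3.1, 3.1], [-0.84, 2.19], [0.05, 2.79], [-1.13, 4.28], [0.06, 2.93], [-2.69, 2.69]. Speed limits (rad/s): [2.22, 2.22, 2.79, 3.14, 3.14, 3.14].

INTERFACE

Orientations are given as [roll, pitch, yaw] about the fixed x, y, z axes, in that order (R = Rz(yaw) Ry(pitch) Rx(roll)).
In Python, from workcell import env gives the robot as it stands.
- The arm moves only by the shell command python3 -m pendant 'ROWS' [FORCE]. ROWS is JSON, a list that holds one entry, the list of rows, each a list of 5 numbers: the shift along the tool's x, y, z in mm, then the turn about the tool's z in rad, then the opening, from -1 (shut) to 1 (fully open). In form: [[[dx, dy, dz, turn, hand], ...]]. A call has 1 to 8 rows; each row shifts and turns the commanded pose from where the row before left it, along the tool's axes as they then stand; what a row does not reach is not made up. A row lasts 1/12 s, in which the tool goes at most 41.7 mm and 7.16 degrees, less where a joint would pass 70% of its speed; a pose out of reach is approached as far as the arm can. A call with a gripper value outside its range is refused whole. The fingers move at their own pace and stop on an object; FORCE is the grip in N (left out, the last holds). Time passes only in rows, so rows that do not move let the fingers close. It gives the time, the measured TCP pose, the force and the opening at its end, in the units of the state.
- env.observe(): the state, without advancing time (a new reading comes with each control period).
- env.capture(name): name is "side" or "top"; returns a dict with "image" (480x640x3 uint8, red, green, blue), "fx", "fy", "cx", "cy" (pixels), "origin" and "rotation" of the camera in the world. Camera axes: x right, y up, looking along -z (the intrinsics and any distortion apply to the point x, -y, -z); pixel columns grow to the right and rows downward; lengths in mm; the calibration is good to about 2 mm. A picture is of the moment at which its call begins. There is no depth.
- env.close_job(): hands the job in, once; it reports no verdict.
Trained networks look in a picture, given as the dict that the camera call returned (one of the last four; its "shot" number tells which), for a name from the list of things; names that differ only in an ending like _2 or _b are one class to them, and where a whole thing is asked for, a point or a joint stands for the part that bears it (a point fixed in the world has none). Each returns a list of dicts, best first, with "p" (0 to 1); they miss things now and then, are a little off and sometimes report something else, mostly with a low value. They report only what shows in the picture. A call takes as long as a camera call. They do not tell look-alikes from the thing itself.
- env.look_for(thing, picture): "location" ([x, y, z] in mm, in world coordinates, good to about 4 mm: the middle of the surface that is visible of it).
- env.regions_of(thing, picture): "pixels" (480x640 bool, what is visible of it).
- env.tip_of(thing, picture): "location" ([x, y, z] in mm, in world coordinates, good to about 4 mm: a listed point, or the origin of a listed thing).
The state is a dict: "time": time; "joints": joint angles; "dq": joint speeds; "effort": joint torques, N m; "tcp_pos": TCP position; "tcp_rot": TCP orientation; "force": force on the tool from outside, world axes, zero at the start; "ft_torque": the same for the moment, N m; "width": opening from 0.0 (shut) to 1.0 (fully open).
Only numpy, scipy, OpenCV 4.12 (cv2) and the standard library are available. Lean on these libraries where they do the work, as an engineer would, in place of code of your own. Each camera call takes 0.05 s, during which the arm holds its last target.

TASK

Check the spring of the tilt mount that carries the round flange: with the fingertips press down the rubber pad on the plate's free corner until the pointer stands over the steel tab on its scale, without pressing on past the tab, hold it there for about a second, then let go so that the plate springs fully back up. Only press, gently: grasp and lift nothing, do not touch the flange, and leave the other mount and everything else on the bench as they are.

Things in the scene. Friction and masses are not known exactly. Their poses are not given: they have to be found in the camera images.
- flange_mount: Fixed steel tilt mount on which the round flange lies. Origin on the table under it, x along the hinge, y from pad side to hinge, z up. Base slab x -70..95, y -115..105 mm. A hinged 120 x 190 x 8 mm plate lies over it, top 70 mm up. Upright dark pointer at x 54, y 75 mm, 220 mm tall, beside a level scale strip (x 59..89, y 20..95, top z 213 mm) on a post.
- flange_plate (a joint): Tilt of that mount's spring-backed plate, rad (hinge line along mount x at y 75, z 66 mm): 0 level at rest against its upper stop, growing as the pad corner is pressed down, bottom stop 0.25. The spring returns it by itself. Pressing on the pad takes about 3 to 4 N to start and about 10 N near the bottom.
- flange_pad_top (a point): Centre of the top of the round black rubber press pad (32 mm across, 9 mm high) on the free corner of that plate: at mount x -40, y -75 mm, top 79 mm above the table at rest. It is 150 mm from the hinge line, so it goes down almost straight, 0.97 mm for each mm that the pointer tip travels.
- flange_pointer_tip (a point): Sharp end of that mount's pointer, which points along mount +x over the scale strip, 154 mm above the hinge (220 mm above the table). At rest at mount y = +75 mm; as the pad goes down it travels along mount -y.
- flange_tab: The scale mark: a dark steel tab clipped on the outer edge of that mount's scale strip. Top face 14 x 12 mm (12 along y), origin at its centre, axes as the mount's. Fixed, 12 to 28 mm from the pointer's rest position, in mount -y. The pointer is on the mark when its tip has the tab's y to within 6 mm (half the tab's width).
- housing_mount: Fixed steel tilt mount of the same make, on which the square housing lies (not used). Origin on the table under it, x along the hinge, y from pad side to hinge, z up. Base slab x -70..95, y -115..105 mm. A hinged 120 x 190 x 8 mm plate lies over it, top 70 mm up. Upright dark pointer at x 54, y 75 mm, 220 mm tall, beside a level scale strip (x 59..89, y 20..95, top z 213 mm) on a post.
- housing_plate (a joint): Tilt of that mount's spring-backed plate, rad (hinge line along mount x at y 75, z 66 mm): 0 level at rest against its upper stop, growing as the pad corner is pressed down, bottom stop 0.25. The spring returns it by itself. Pressing on the pad takes about 3 to 4 N to start and about 10 N near the bottom.
- housing_pad_top (a point): Centre of the top of the round black rubber press pad (32 mm across, 9 mm high) on the free corner of that plate: at mount x -40, y -75 mm, top 79 mm above the table at rest. It is 150 mm from the hinge line, so it goes down almost straight, 0.97 mm for each mm that the pointer tip travels.
- housing_pointer_tip (a point): Sharp end of that mount's pointer, which points along mount +x over the scale strip, 154 mm above the hinge (220 mm above the table). At rest at mount y = +75 mm; as the pad goes down it travels along mount -y.
- housing_tab: The scale mark: a dark steel tab clipped on the outer edge of that mount's scale strip. Top face 14 x 12 mm (12 along y), origin at its centre, axes as the mount's. Fixed, 12 to 28 mm from the pointer's rest position, in mount -y. The pointer is on the mark when its tip has the tab's y to within 6 mm (half the tab's width).
- flange_seat (a point): Centre of the flange's seat on the top of the flange mount's plate: a round spigot 40 mm across and 10 mm high; z is the plate's normal. At mount x 5, y 20 mm.
- flange: Loose round steel flange, 92 mm across and 10 mm thick with a 64 mm hub, 32 mm high in all, 45 mm bore, sitting over the spigot. Origin: centre of its underside. About 0.35 kg. It stays on the plate while that tilts.
- housing_seat (a point): The same seat on the housing mount's plate.
- housing: Loose square grey housing 74 x 74 x 30 mm with a 45 mm bore, over the spigot of the other mount. Origin: centre of its underside.
- bearing: Loose steel bearing ring, 52 mm across, 15 mm high, lying in front of the flange mount. Origin: underside centre. Leave alone.
- bolt: Loose bolt standing on its head (30 mm across), 55 mm tall, behind the flange mount. Origin: underside centre. Leave alone.
- bushing: Loose brass bushing, 36 mm across, 35 mm high, standing in front of the housing mount. Origin: underside centre. Leave alone.
- tape: Loose roll of tape, 72 mm across, 24 mm high, lying behind the housing mount. Origin: underside centre. Leave alone.
- wrench: Loose wrench, 150 mm long, lying between the robot and the mounts. Origin: underside. Leave alone.
- screwdriver: Loose screwdriver, 170 mm long, lying on the robot's left. Origin: underside. Leave alone.
- carton: Loose cardboard box, 120 x 90 x 70 mm, on the robot's right. Origin: underside centre. Leave alone.
- flange_pad: The rubber pad itself (origin: centre of its underside, on the plate). The rubber gives up to 2 mm.
Not all that is in view belongs to the job. What is shaped like the housing but yellow is not meant. What is shaped like the flange but purple is not meant.

How it is judged:
By the outcome, as a careful person would: the job done as asked, in the order asked, and still so for the second after the job is handed in, with the robot touching nothing.
It also fails if it takes over 35 s, if anything falls off the work surface, if the arm or the gripper's body presses on something with over 40 N, if the wrist force passes 120 N, or if a joint passes its speed limit or range.

## Working session

There is one attempt and no reset: what is moved stays moved. The work goes in short steps, Python scripts to look and compute and a shell command to move; the robot and the scene stay as the last step left them, time stands still between calls to the robot, and variables do not carry over. Pictures are saved under pics/ and viewed, and the job is handed in when it is done.

```bash
mkdir -p pics; ls; python3 - <<'E'
from workcell import env
import cv2
s=env.observe();print({k:s[k] for k in('time','tcp_pos','tcp_rot','force','width')})
for n in('side','top'):
    c=env.capture(n);cv2.imwrite(f'pics/{n}0.png',c['image'][:,:,::-1]);print(n,c['fx'],c['cx'],c['cy'],c['origin'],c['rotation'],[k for k in c])
    for t in('flange','flange_pad_top','flange_pointer_tip','flange_tab','housing','housing_pad_top','flange_mount','flange_seat'):
        print(t,[(round(d['p'],2),[round(v) for v in d['location']]) for d in env.tip_of(t,c)][:4])
E
```

```text
pics
{'time': 0.0, 'tcp_pos': array([255.81846885, 570.20701238, 404.10719477]), 'tcp_rot': array([-3.14147277e+00,  1.15450596e-03,  1.14904166e+00]), 'force': array([ 0.63093075,  0.52645961, -0.5276138 ]), 'width': 0.9996754425638037}
side 619.5230092377061 321.1550006694913 234.40801737060406 [  254.55869178 -1072.29327878  1121.62639552] [ 0.86301717 -0.00087743 -0.25894387] ['image', 'fx', 'fy', 'cx', 'cy', 'origin', 'rotation', 'shot']
flange [(0.95, [744, -214, 2])]
flange_pad_top [(0.65, [473, -275, 78])]
flange_pointer_tip [(0.57, [621, -148, 218])]
flange_tab [(0.53, [619, -164, 222])]
housing [(0.97, [360, 183, -3]), (0.69, [507, 159, 81]), (0.62, [572, 231, 71]), (0.57, [607, 433, 1])]
housing_pad_top [(0.51, [506, 160, 82])]
flange_mount [(0.68, [508, 158, 80]), (0.67, [532, -209, 1])]
flange_seat [(0.88, [536, -192, 72])]
top 484.4949083158419 320.6065943996429 240.56222167468707 [ 360.37356774   -2.73196366 1239.04214886] [ 0.17923598 -0.01368655 -1.59932423] ['image', 'fx', 'fy', 'cx', 'cy', 'origin', 'rotation', 'shot']
flange [(0.91, [749, -209, 0]), (0.73, [538, -185, 70])]
flange_pad_top [(0.46, [477, -273, 84]), (0.34, [662, -286, -1])]
flange_pointer_tip [(0.57, [617, -150, 215])]
flange_tab [(0.54, [623, -170, 220])]
housing [(0.93, [363, 179, 0]), (0.73, [608, 440, -5]), (0.63, [615, -151, 218])]
housing_pad_top [(0.53, [507, 155, 76]), (0.31, [617, -146, 217])]
flange_mount [(0.61, [524, -207, -4])]
flange_seat [(0.93, [539, -191, 73]), (0.7, [666, 239, 219]), (0.27, [578, 229, 74]), (0.18, [618, -150, 217])]
```

View pics/side0.png

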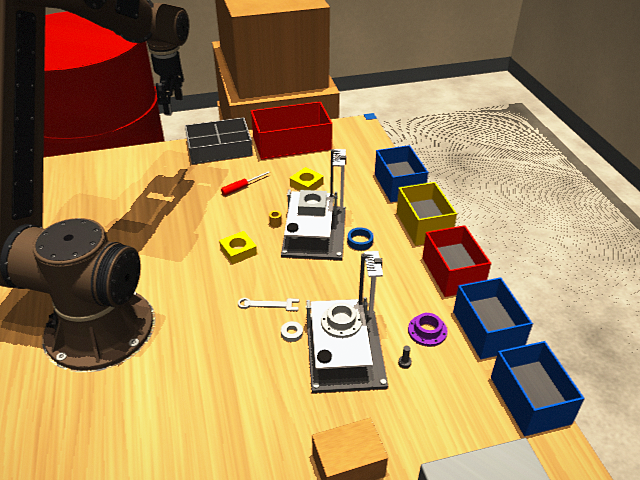

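View pics/top0.png

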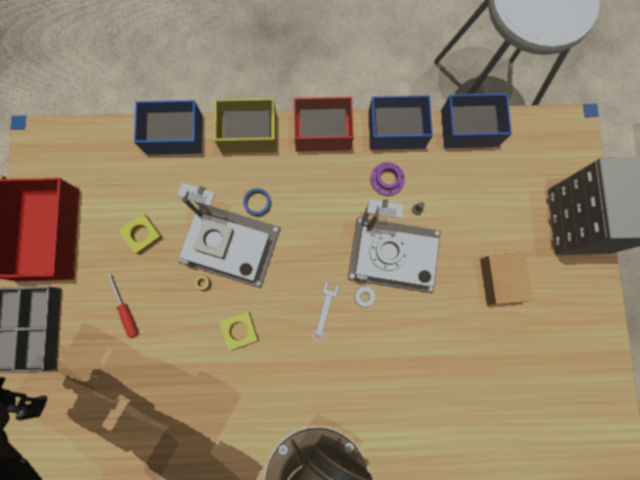

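```bash
python3 - <<'E'
import cv2
a=cv2.imread('pics/side0.png')[235:300,340:400];b=cv2.imread('pics/top0.png')[190:240,355:415]
cv2.imwrite('pics/z1.png',cv2.resize(a,None,fx=9,fy=9,interpolation=cv2.INTER_NEAREST))
cv2.imwrite('pics/z2.png',cv2.resize(b,None,fx=11,fy=11,interpolation=cv2.INTER_NEAREST))
from workcell import env
import numpy as np
from scipy.spatial.transform import Rotation as R
for n in('side','top'):
    c=env.capture(n);
    print(n,c['rotation'],c['fy'],np.shape(c['rotation']))
    for t in('flange_pointer_tip','flange_tab','flange_pad_top','flange_seat','flange_mount','housing_tab','bolt','bearing','carton'):
        print(t,[(round(d['p'],2),[round(v,1) for v in d['location']]) for d in env.tip_of(t,c)][:2],end=' ')
        r=env.regions_of(t,c)
        print([(round(d['p'],2),d['pixels'].sum(),np.argwhere(d['pixels']).mean(0).round(1)[::-1]) for d in r if d['pixels'].any()][:2])
E
```

```text
side [ 0.86301717 -0.00087743 -0.25894387] 619.5230092377061 (3,)
flange_pointer_tip [(0.82, [620.6, -149.6, 220.9]), (0.44, [579.1, 234.5, 65.9])] [(0.9, np.int64(3016), array([341.5, 333.9]))]
flange_tab [(0.69, [401.4, -29.7, 3.8]), (0.52, [616.9, -163.3, 219.1])] [(0.73, np.int64(468), array([268.4, 303.7]))]
flange_pad_top [(0.68, [475.0, -272.9, 79.4]), (0.47, [400.6, -28.7, 3.5])] [(0.6, np.int64(153), array([323.8, 356.2]))]
flange_seat [(0.69, [529.5, -206.1, 1.1])] [(0.98, np.int64(2734), array([340.9, 335.1]))]
flange_mount [(0.78, [531.6, -209.3, 4.0])] [(0.7, np.int64(6148), array([347.7, 342.9]))]
housing_tab [(0.56, [662.3, 238.9, 218.1]), (0.44, [432.1, 475.2, 2.6])] []
bolt [(0.51, [617.9, -149.2, 221.1])] [(0.63, np.int64(193), array([405.2, 357.9]))]
bearing [(0.81, [433.5, -133.2, 1.7])] [(0.59, np.int64(402), array([291.5, 331. ])), (0.19, np.int64(3460), array([316.6, 225.3]))]
carton [(0.54, [535.2, -191.3, 69.4]), (0.39, [404.5, -30.1, 1.7])] [(0.65, np.int64(3808), array([350.2, 452.2]))]
top [ 0.17923598 -0.01368655 -1.59932423] 484.4949083158419 (3,)
flange
[... 221 characters left out ...]
pad_top [(0.55, [479.2, -272.8, 86.1])] [(0.17, np.int64(261), array([364.3, 296.7]))]
flange_seat [(0.87, [539.4, -187.7, 70.4])] [(0.72, np.int64(2903), array([399.6, 256.6]))]
flange_mount [(0.65, [538.2, -189.5, 71.1])] [(0.66, np.int64(4983), array([394.1, 250.6]))]
housing_tab [(0.54, [566.5, 218.7, -1.8]), (0.44, [664.2, 237.5, 218.5])] []
bolt [(0.69, [660.6, -283.8, -1.8])] [(0.68, np.int64(2949), array([399.6, 256.3])), (0.59, np.int64(115), array([417.6, 207.9]))]
bearing [(0.74, [437.8, -133.9, -3.0])] [(0.79, np.int64(247), array([364.6, 296.6]))]
carton [(0.62, [469.3, -489.4, -3.2])] [(0.77, np.int64(2298), array([505.4, 278.3])), (0.42, np.int64(2942), array([399.6, 256.5]))]
```

View pics/z1.png

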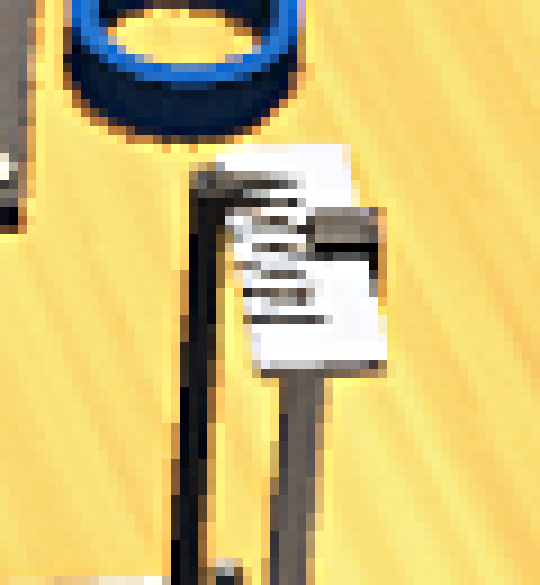

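View pics/z2.png

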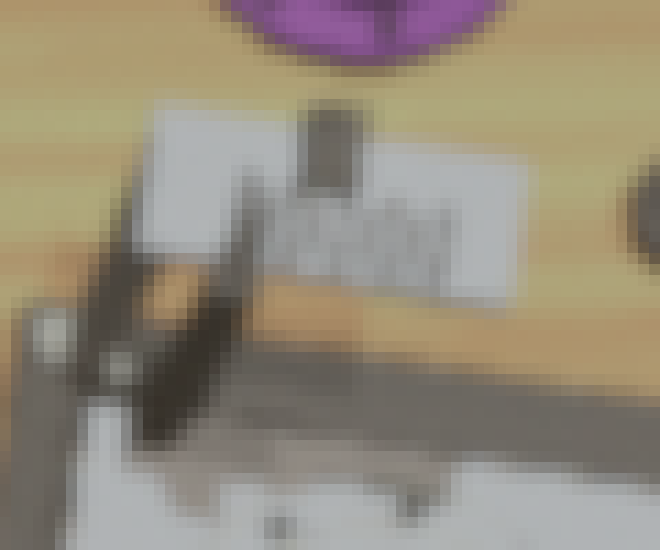

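```bash
cat > h.py <<'E'
import numpy as np
from scipy.spatial.transform import Rotation as R
C={'side':(619.523,321.155,234.408,np.array([254.55869178,-1072.29327878,1121.62639552]),R.from_euler('xyz',[0.86301717,-0.00087743,-0.25894387])),
'top':(484.495,320.607,240.562,np.array([360.37356774,-2.73196366,1239.04214886]),R.from_euler('xyz',[0.17923598,-0.01368655,-1.59932423]))}
def ray(n,u,v,z):
    f,cx,cy,o,r=C[n];d=r.apply([(u-cx)/f,-(v-cy)/f,-1]);return o+d*(z-o[2])/d[2]
def proj(n,p):
    f,cx,cy,o,r=C[n];q=r.inv().apply(np.asarray(p,float)-o);return np.array([cx-f*q[...,0]/q[...,2],cy+f*q[...,1]/q[...,2]]).T
E
python3 - <<'E'
from h import *
from scipy.optimize import least_squares
S=lambda x,y:(340+x/9-.5,235+y/9-.5); T=lambda x,y:(355+x/11-.5,190+y/11-.5)
cor=[(59,95,213),(89,95,213),(89,20,213),(59,20,213)]
obs={'side':[S(218,145),S(350,145),S(385,362),S(258,362)],'top':[T(135,250),T(157,103),T(528,158),T(512,305)]}
pad={'side':(323.8,356.2),'top':(424.5,276.3)}
def m2w(p,x): return R.from_euler('z',x[2]).apply(p)+[x[0],x[1],0]
def res(x,ns):
    r=[]
    for n in ns:
        P=m2w(np.array(cor+[(-40,-75,79.)]),x); r.append((proj(n,P)-np.array(obs[n]+[pad[n]])).ravel())
    return np.concatenate(r)
for ns in(['side'],['top'],['side','top']):
    s=least_squares(res,[530,-208,-.2],args=(ns,));x=s.x
    print(ns,x.round(3),s.fun.round(1), 'pad',m2w(np.array([[-40,-75,79.]]),x).round(1))
    w2m=lambda p:R.from_euler('z',-x[2]).apply(p-[x[0],x[1],0]).round(1)
    for n in ns:
        tt={'side':(S(300,184),S(345,229)),'top':(T(252,172),T(333,150))}[n]
        print(n,'tip',w2m(ray(n,*tt[0],220)),'tab',[w2m(ray(n,*tt[1],z))[:2] for z in(213,216,219)])
E
```

```text
['side'] [ 5.27094e+02 -2.07570e+02 -1.88000e-01] [ 0.1  0.9 -0.9  0.2  0.2  0.   0.1  0.7  0.5 -1.5] pad [[ 473.8 -273.8   79. ]]
side tip [ 75.7  74.9 220. ] tab [array([85.7, 65.8]), array([85. , 62.7]), array([84.4, 59.5])]
['top'] [ 5.30525e+02 -2.06472e+02 -1.92000e-01] [ 0.  -0.3 -0.  -0.1  0.2  0.4 -0.2  0.3  0.1 -0.4] pad [[ 477.  -272.5   79. ]]
top tip [ 76.   74.9 220. ] tab [array([85.1, 59. ]), array([84.3, 59.3]), array([83.4, 59.6])]
['side', 'top'] [ 5.28823e+02 -2.06684e+02 -1.90000e-01] [ 0.9  0.5 -0.2 -0.1  0.9 -0.4  0.8  0.3  1.1 -2.   0.1  0.5  0.   0.7
  0.2  1.2 -0.1  1.   0.2  0.3] pad [[ 475.4 -272.8   79. ]]
side tip [ 74.   73.8 220. ] tab [array([84. , 64.8]), array([83.4, 61.6]), array([82.7, 58.5])]
top tip [ 77.8  75.3 220. ] tab [array([86.8, 59.4]), array([86. , 59.7]), array([85.1, 60. ])]
```

```bash
python3 -m pendant '[[[-4,39,-3,0.07,-1],[-4,39,-3,0.07,-1],[-4,39,-3,0.07,-1],[-4,39,-3,0.07,-1],[-4,39,-3,0.07,-1],[-4,39,-3,0.07,-1],[-4,39,-3,0.07,-1],[-4,39,-3,0.07,-1]]]' 20
python3 -m pendant '[[[-4,39,0,0.07,-1],[-4,39,0,0.07,-1],[-4,39,0,0.07,-1],[-4,39,0,0.07,-1],[-4,39,0,0.07,-1],[-4,39,0,0.07,-1],[-4,39,0,0.07,-1],[-4,39,0,0.07,-1]]]'
```

```text
time: 3.47
tcp_pos: [479.5, 353.3, 428.8]
tcp_rot: [-3.142, -0.0, 0.586]
force: [0.8, 1.1, 0.1]
width: -0.001
time: 4.13
tcp_pos: [552.6, 52.4, 428.7]
tcp_rot: [-3.142, -0.0, 0.025]
force: [0.7, -0.4, 0.7]
width: -0.006
```

```bash
python3 -m pendant '[[[0,40,0,0.07,-1],[0,40,0,0.07,-1],[0,40,0,0.07,-1],[0,40,0,0.07,-1],[0,40,0,0.07,-1],[0,40,0,0.07,-1],[0,40,0,0.07,-1],[0,0,0,0.07,-1]]]'
cat > go.py <<'E'
from h import *
from workcell import env
import sys
s=env.observe();r=R.from_euler('xyz',s['tcp_rot']);t=np.array([float(a) for a in sys.argv[1:4]])
print(s['time'],s['tcp_pos'],s['force'],s['width'],'tool shift',r.inv().apply(t-s['tcp_pos']).round(1),'yaw',s['tcp_rot'][2])
E
python3 go.py 475.4 -272.8 290
```

```text
time: 4.8
tcp_pos: [500.6, -223.5, 428.6]
tcp_rot: [3.141, -0.0, -0.539]
force: [0.5, -0.6, 0.7]
width: -0.007
4.8 [ 500.59716033 -223.54593143  428.6082674 ] [ 0.53635709 -0.58169766  0.68731933] -0.006559974898365056 tool shift [  3.6  55.1 138.7] yaw -0.5390175059672169
```

```bash
python3 -m pendant '[[[1.8,27.5,0,0,-1],[1.8,27.5,0,0.05,-1],[0,0,35,0,-1],[0,0,35,0,-1],[0,0,35,0,-1],[0,0,25,0,-1],[0,0,0,0,-1],[0,0,0,0,-1]]]'
python3 go.py 475.4 -272.8 252
python3 - <<'E'
from workcell import env
import cv2,numpy as np
a=env.capture('side')['image'][220:400,290:410,::-1];b=env.capture('top')['image'][180:300,350:450,::-1]
a=cv2.resize(a,None,fx=3.3,fy=3.3,interpolation=cv2.INTER_CUBIC);b=cv2.resize(b,None,fx=4,fy=4,interpolation=cv2.INTER_CUBIC)
h=594;o=np.zeros((h,800,3),np.uint8);o[:a.shape[0],:a.shape[1]]=a[:h];o[:b.shape[0],400:]=b
cv2.imwrite('pics/m1.png',o)
E
```

```text
time: 5.47
tcp_pos: [478.0, -267.8, 298.4]
tcp_rot: [-3.141, 0.002, -0.581]
force: [0.1, -0.1, 0.1]
width: 0.002
5.4667 [ 477.99341467 -267.82581999  298.42908162] [ 0.14403694 -0.08901084  0.08486162] 0.002453257687210154 tool shift [ 0.7  5.6 46.4] yaw -0.5810853074134881
```

View pics/m1.png

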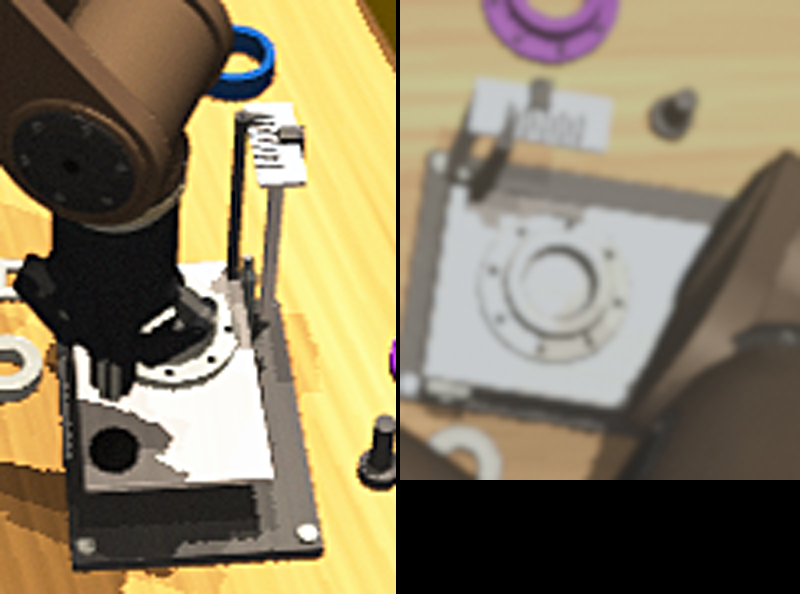

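```bash
python3 -m pendant '[[[0.7,5.6,0,0,-1],[0,0,14,0,-1],[0,0,14,0,-1],[0,0,10,0,-1],[0,0,0,0,-1],[0,0,0,0,-1]]]'
python3 go.py 475.4 -272.8 252
python3 -m pendant '[[[0,0,1,0,-1],[0,0,1,0,-1],[0,0,1,0,-1],[0,0,1,0,-1],[0,0,0,0,-1],[0,0,0,0,-1]]]'
python3 go.py 475.4 -272.8 252
```

```text
time: 6.07
tcp_pos: [475.4, -272.9, 261.2]
tcp_rot: [-3.142, -0.0, -0.581]
force: [-0.9, 0.3, -0.8]
width: 0.004
6.0667 [ 475.41285542 -272.94125979  261.18039691] [-0.89558239  0.26008237 -0.81703925] 0.004318643305263622 tool shift [-0.1 -0.1  9.2] yaw -0.5810166722303474
time: 6.57
tcp_pos: [475.4, -272.7, 256.7]
tcp_rot: [-3.142, -0.0, -0.581]
force: [0.2, -0.1, 0.1]
width: 0.008
6.5667 [ 475.3601431  -272.73298087  256.72900805] [ 0.21179967 -0.1127317   0.11619959] 0.007824819863172424 tool shift [0.1 0.  4.7] yaw -0.5809641591125849
```

Centred over the pad, about 4.7 mm above expected contact. Now to contact.

```bash
python3 -m pendant '[[[0,0,1,0,-1],[0,0,1,0,-1],[0,0,1,0,-1],[0,0,1,0,-1],[0,0,0,0,-1]]]'
python3 -m pendant '[[[0,0,1,0,-1],[0,0,1,0,-1],[0,0,0,0,-1]]]'
python3 -m pendant '[[[0,0,1,0,-1],[0,0,1,0,-1],[0,0,0,0,-1]]]'
python3 -m pendant '[[[0,0,1,0,-1],[0,0,1,0,-1],[0,0,0,0,-1]]]'
```

```text
time: 6.98
tcp_pos: [475.3, -272.7, 252.5]
tcp_rot: [-3.141, 0.0, -0.581]
force: [1.3, 0.4, 1.2]
width: -0.0
time: 7.23
tcp_pos: [475.3, -272.8, 250.7]
tcp_rot: [3.142, -0.0, -0.581]
force: [-1.5, -0.9, 3.7]
width: -0.001
time: 7.48
tcp_pos: [475.3, -272.9, 248.6]
tcp_rot: [3.142, -0.0, -0.581]
force: [-2.1, -1.9, 4.6]
width: -0.003
time: 7.73
tcp_pos: [475.3, -272.9, 246.6]
tcp_rot: [3.142, -0.0, -0.581]
force: [-2.2, -3.3, 4.1]
width: 0.003
```

```bash
python3 -m pendant '[[[0,0,1,0,-1],[0,0,1,0,-1],[0,0,1,0,-1],[0,0,1,0,-1],[0,0,1,0,-1],[0,0,1,0,-1],[0,0,0,0,-1]]]'
cat > pic.py <<'E'
import sys
from workcell import env
import cv2,numpy as np
s=env.observe();print(s['time'],s['tcp_pos'],s['force'])
a=env.capture('side')['image'][235:300,350:395,::-1];b=env.capture('top')['image'][195:230,365:415,::-1]
k=cv2.INTER_NEAREST
a=cv2.resize(a,None,fx=9,fy=9,interpolation=k);b=cv2.resize(b,None,fx=7.9,fy=7.9,interpolation=k)
o=np.zeros((590,800,3),np.uint8);o[:a.shape[0],:a.shape[1]]=a;o[:b.shape[0],405:405+b.shape[1]]=b[:,:395]
cv2.imwrite(sys.argv[1],o)
E
python3 pic.py pics/p1.png
```

```text
time: 8.32
tcp_pos: [475.4, -272.9, 240.6]
tcp_rot: [3.142, -0.0, -0.581]
force: [-2.4, -3.6, 6.0]
width: 0.003
8.3167 [ 475.37935836 -272.86505818  240.58988758] [-2.36622262 -3.5526564   6.00292807]
```

View pics/p1.png

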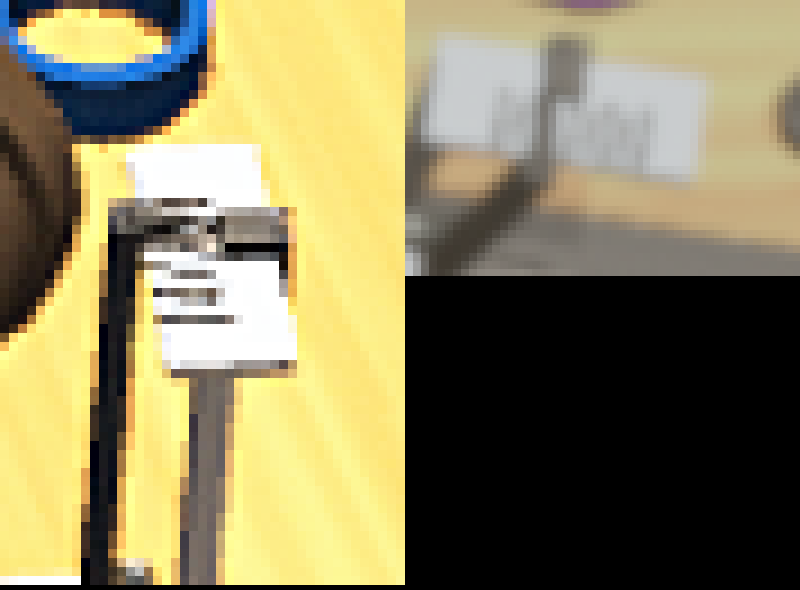

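```bash
python3 -m pendant '[[[0,0,1,0,-1],[0,0,1,0,-1],[0,0,1,0,-1],[0,0,0.4,0,-1],[0,0,0,0,-1]]]'
python3 pic.py pics/p2.png
```

```text
time: 8.83
tcp_pos: [475.4, -272.9, 237.3]
tcp_rot: [3.142, -0.0, -0.581]
force: [-2.6, -4.1, 5.5]
width: -0.003
8.8333 [ 475.38679941 -272.89332928  237.26211095] [-2.56869506 -4.14782695  5.45465182]
```

View pics/p2.png

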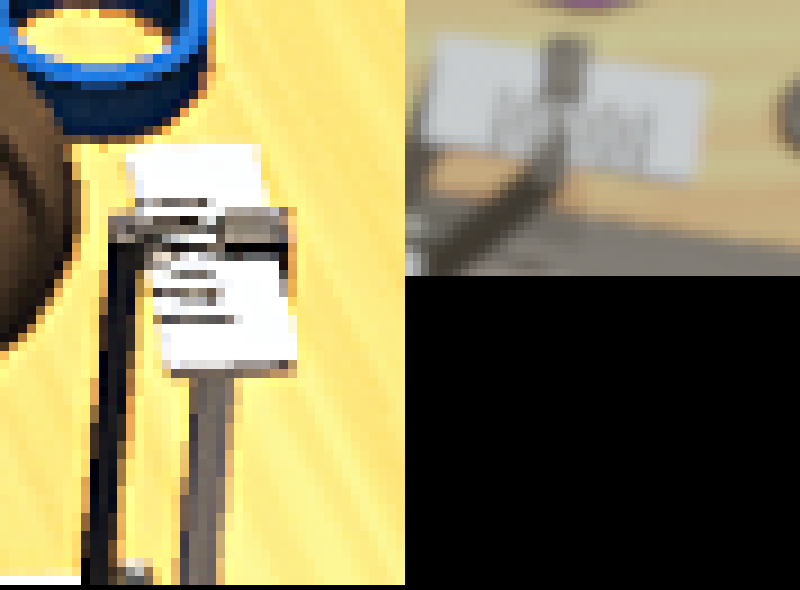

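```bash
python3 -m pendant '[[[0,0,0,0,-1],[0,0,0,0,-1],[0,0,0,0,-1],[0,0,0,0,-1],[0,0,0,0,-1],[0,0,0,0,-1],[0,0,0,0,-1]]]'
python3 -m pendant '[[[0,0,0,0,-1],[0,0,0,0,-1],[0,0,0,0,-1],[0,0,0,0,-1],[0,0,0,0,-1]]]'
python3 pic.py pics/p3.png
python3 -m pendant '[[[0,0,-2,0,-1],[0,0,-3,0,-1],[0,0,-3,0,-1],[0,0,-3,0,-1],[0,0,-3,0,-1],[0,0,-3,0,-1],[0,0,-6,0,-1],[0,0,-10,0,-1]]]'
python3 -m pendant '[[[0,0,-15,0,-1],[0,0,-25,0,-1],[0,0,-30,0,-1],[0,0,-30,0,-1],[0,0,0,0,-1],[0,0,0,0,-1],[0,0,0,0,-1],[0,0,0,0,-1]]]'
python3 pic.py pics/p4.png
python3 - <<'E'
from workcell import env
import cv2
cv2.imwrite('pics/s5.png',env.capture('side')['image'][:,:,::-1])
E
```

```text
time: 9.52
tcp_pos: [475.4, -272.9, 237.4]
tcp_rot: [3.142, -0.001, -0.581]
force: [-3.3, -5.1, 6.5]
width: -0.001
time: 9.93
tcp_pos: [475.4, -272.9, 237.4]
tcp_rot: [3.142, -0.001, -0.581]
force: [-1.5, -4.2, 5.5]
width: -0.001
9.9333 [ 475.38002283 -272.87184073  237.36793764] [-1.54642388 -4.17283993  5.53361763]
time: 10.7
tcp_pos: [475.2, -272.4, 270.0]
tcp_rot: [-3.141, 0.002, -0.581]
force: [0.4, -0.1, 0.3]
width: 0.002
time: 11.37
tcp_pos: [475.2, -272.6, 369.4]
tcp_rot: [-3.141, 0.002, -0.581]
force: [-0.9, 0.1, -0.4]
width: -0.003
11.3667 [ 475.16346873 -272.56620462  369.40109791] [-0.94711501  0.13770232 -0.41264434]
```

View pics/p3.png

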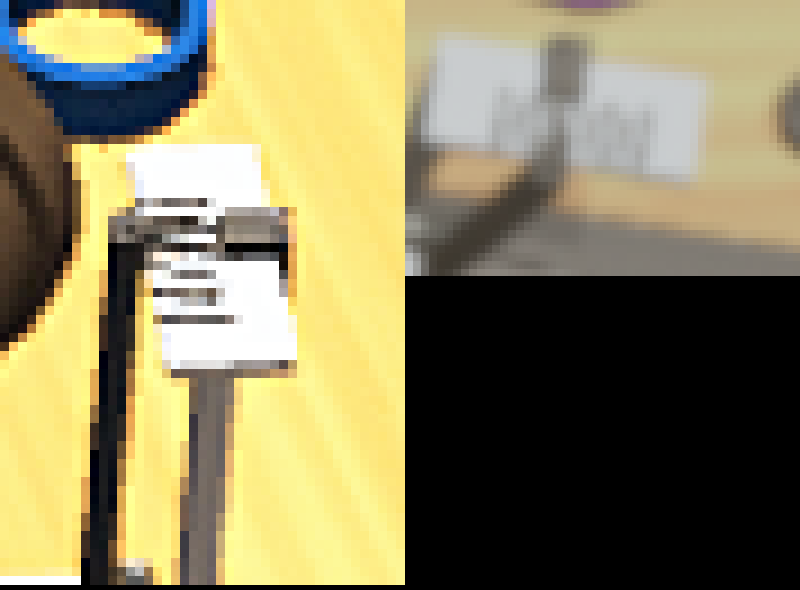

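View pics/p4.png

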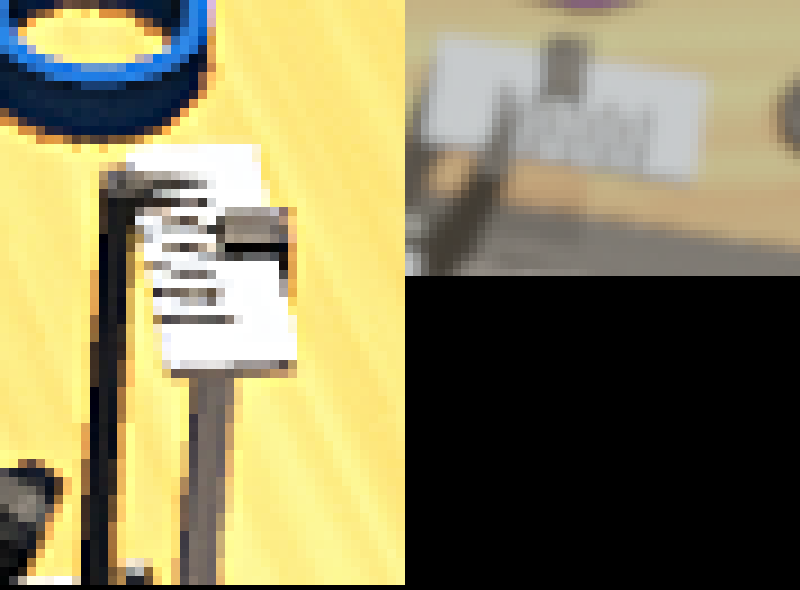

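View pics/s5.png

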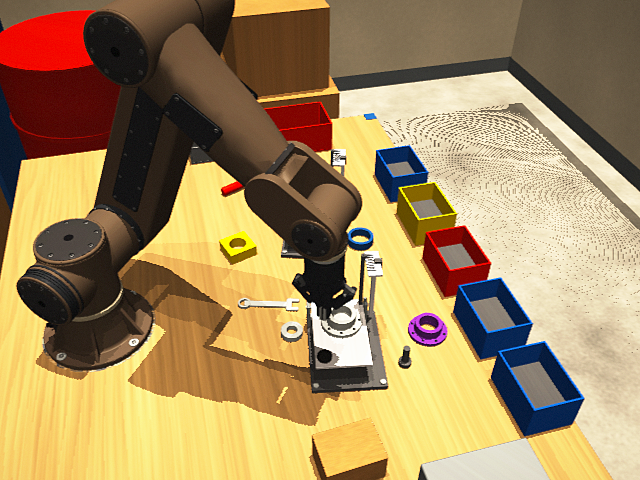

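The pointer stood over the tab during the hold and is back at rest now. The flange and its neighbours look undisturbed, and the gripper is clear, so I'm handing the job in.

```bash
python3 -c "
from workcell import env
print(env.close_job())"
```

```text
the job is handed in; nothing more can be done
None
```

I pressed the flange mount's pad with the shut fingertips until the pointer stood over the tab. I held it there for a little over a second, then let the plate spring back and handed the job in at about 11.5 s.

- **Press depth:** first contact was at about TCP z 252 mm, and I pressed slowly to about 237.3 mm. That is about 14.5 to 15 mm of pointer travel, against about 15.5 mm measured to the tab's centre. The top and side pictures at the start and end of the hold showed the tip over the tab, not past it.
- **Forces:** the vertical force stayed at about 6.5 N or less in the readings taken. There was also a sideways force of up to about 6 N while pressing.
- **After release:** the pointer is back at its rest position in both views and the force reads near zero, with the gripper about 117 mm above the pad. In the side view the flange, bearing, bolt, wrench, tape and carton look undisturbed. The arm hid most of the other mount in that last picture, so I did not check it again, but the tool passed well clear of it.
- **Disagreement:** the two cameras differed by about 3 mm on the mount's position, which is more than the stated calibration. I used the combined fit for the pad position and judged the tab from each camera relative to its own scale.

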